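# Free a seized tube adapter from an angle rotor

## Robot

A 7-joint arm with a two-finger parallel gripper is mounted at the origin on a cart in front of the work surface, level with it; the furniture and walls round the work are solid. World frame = base frame: x ahead of the robot, y to its left, z up, the work surface at z = 0. Lengths are in m, angles in rad, forces in N, time in s.
With the tool pointing down it reaches from about 0.35 to 0.9 m from the base axis. Payload 8.1 kg.
Tool frame: the origin (TCP) lies on the centre line of the jaws, within the pads' length; the fingertips stand 19 mm ahead of it and the grasp point (between the pads) is the TCP (arm.tip_reach is the distance from the TCP to the fingertips, in m); z points along the fingers, y is the line along which they close (so a half turn about z gives the same grasp; the last joint's range is limited). The gripper opens to 92 mm and grips with 3 to 60 N. Pads are 19 mm wide; open, the fingers measure 130 mm over their backs; the gripper's body (75 mm by 190 mm) begins 47 mm behind the grasp point.
Start: joints at [1.206, 0.434, 0.025, 1.573, -0.012, 1.134, -0.075], TCP at [0.162, -0.604, 0.246] pointing down, gripper open.
Joint ranges: [-2.62, 2.62], [-0.44, 2.09], [-1.27, 1.32], [0.08, 2.57], [-1.32, 4.46], [0.12, 2], [-2.74, 2.74]. Speed limits (rad/s): [2.22, 2.22, 3.01, 3.01, 3.14, 3.14, 3.14].

## Interface

Orientations are given as a rotation vector (axis times angle).
In Python, from cell import arm gives the robot as it stands.
- The arm moves only by the tool arm_command, never from a script. Its argument "targets" is a list that holds one entry, the list of rows, each a list of 6 numbers: the shift along the tool's x, y, z in m, then the turn, a rotation vector about the tool's x, y, z in rad. A call has 1 to 10 rows; each row shifts and turns the commanded pose from where the row before left it, along the tool's axes as they then stand; what a row does not reach is not made up. A row lasts 1/8 s, in which the tool goes at most 62.5 mm and 10.7 degrees, less where a joint would pass 70% of its speed; a pose out of reach is approached as far as the arm can. A call with a gripper value outside its range is refused whole. "jaw" is the finger opening in m, from 0 to 0.0918, set as the call begins (left out, the last holds). The fingers move at their own pace and stop on an object; "newtons" is the grip in N (left out, the last holds). Time passes only in rows, so rows that do not move let the fingers close. It gives the time, the measured TCP pose, the force, the opening and the grip force at its end, in the units of the state.
- arm.observe(): the state, without advancing time (a new reading comes with each control period).
- arm.get_image(name): name is "side" or "top"; returns a dict with "pixels" (384x512x3 uint8, red, green, blue), "z_map" (384x512 float32, m along the optical axis (not along the pixel's ray), 0 where there is no reading), "fx", "fy", "cx", "cy" (pixels), "dist" ([k1, k2, p1, p2, k3] as OpenCV has them; the pictures are not rectified), "xyz" and "rotation" of the camera in the world. Camera axes: x right, y down, z forward; pixel columns grow to the right and rows downward; lengths in m; the calibration is good to about 2 mm. A picture is of the moment at which its call begins.
- arm.sign_off(): hands the job in; it is judged then, once.
The state is a dict: "clock": time; "joints": joint angles; "dq": joint speeds; "joint_efforts": joint torques, N m; "position": TCP position; "ee_rot": TCP orientation; "force": force on the tool from outside, world axes, zero at the start; "ft_torque": the same for the moment, N m; "width": opening from 0.0 (shut) to 1.0 (fully open); "gripper_force": force on a finger pad.
Only numpy, scipy, OpenCV 4.12 (cv2) and the standard library are available. Lean on these libraries where they do the work, as an engineer would, in place of code of your own. Each camera call takes 0.05 s, during which the arm holds its last target. There are 200 camera calls.

## Task

The orange tube adapter has seized in its slanted bore in the centrifuge rotor. Take it by its flat tab and work it loose by twisting it back and forth about the slant of the bore while pulling gently along it (a straight or hard pull tips the rotor), without tipping the rotor or shifting it from its place. Then set the adapter down in the clear upturned lid, letting go only once it has come down to the lid's floor, and leave the bottles where they stand.

Things in the scene. Friction and masses are not known exactly. Their poses are not given: they have to be found in the camera images.
- rotor: Fixed-angle centrifuge rotor, loose on the worktop, aluminium, 188 mm across, 84 mm high, 3.2 kg. Origin: centre of its underside, z up. Its top is a shallow bowl: rim 84 mm high, hub in the middle 38 mm wide and 60 mm high. Six bores slant 28 deg. The adapter's bore lies in the rotor's +x direction, which points away from the robot to within half a radian.
- bore (a point): Centre of the mouth of the adapter's bore, 52 mm from the rotor's axis, 62 mm up; axes as the rotor's (not slanted). The way out of the bore, in the rotor's axes, is (-sin 28 deg, 0, cos 28 deg): going up it leans toward the rotor's middle. Pulling that way with about 20 N starts to tip the rotor.
- adapter_grip (a point): Centre of the adapter's flat grip tab, 87 mm from its foot and 42 mm above the bore mouth along the axis at the start. Orange, 90 g, 103 mm long in all. The tab is the top end: 12 mm thick (x), 30 mm wide (y), 34 mm along z. z is the adapter's axis, pointing out of the bore, so at the start slanted 28 deg. Fingers close along x, at the start in the plane of the slant.
- adapter_collar (a point): On the adapter's axis under its collar (26 mm across, 5 mm thick, resting on the bore mouth at the start; a 16 mm stem joins it to the tab), 45 mm from the foot; axes as adapter_grip. A hidden key limits the twist to 0.84 rad in all between two hard stops; the start lies 0.2 to 0.64 rad from each, unseen: feel for the stop (the torque rises past 0.6 Nm) and turn back.
- adapter_foot (a point): Centre of the flat lower end of the plug, 18 mm across and 45 mm long, all inside the bore at the start. Seized by friction: a straight pull needs about 40 N (too much for the rotor), but while the plug turns (takes 0.2 to 0.4 Nm) far less: 1 mm drawn per half radian turned takes about 10 N, 2 mm about 16 N. The friction ends after 14 mm drawn; then it comes straight out, clear after 45 mm.
- tray: Clear plastic tip-box lid lying upside down as an open tray, fixed, 92 mm (x) by 127 mm (y), walls 2 mm thick to 34 mm high (42 mm with lips). Origin: centre of its underside, z up.
- tray_floor (a point): Centre of the tray's inner floor, 2 mm above the worktop; the floor is 83 mm (x) by 118 mm (y); axes as the tray's.
- buffer_bottle: Bystander: clear bottle with a blue cap, 56 mm across, 103 mm high; origin under its centre. Leave it alone.
- red_cap_bottle: Bystander: clear bottle with a red cap, 48 mm across, 89 mm high; origin under its centre. Leave it alone.
- small_bottle: Bystander: small bottle with a white cap, 34 mm across, 68 mm high; origin under its centre. Leave it alone.
Mind the look-alikes: they are no part of the job. There is more than one size of the part that bears adapter_grip; the job needs the middle-sized.

How it is judged:
By the outcome, as a careful person would: the job done as asked, in the order asked, and still so for the second after the job is handed in, with the robot touching nothing.
It also fails if it takes over 67 s, if anything falls off the work surface, if the arm or the gripper's body presses on something with over 40 N, if the wrist force passes 120 N, or if a joint passes its speed limit or range.

## Working session

There is one attempt and no reset: what is moved stays moved. The work goes in short steps, Python scripts to look and compute and a tool call to move; the robot and the scene stay as the last step left them, time stands still between calls to the robot, and variables do not carry over. Pictures are saved under pics/ and viewed, at most 11 in all, crops included, and the job is handed in when it is done.

Besides the shell and the picture viewer there is one more tool, called after "Call:" as name([rows], argument=value, ...), one row to a line, values as JSON. arm_command: Moves the arm, as the interface text tells. Its arguments: {"type":"object","properties":{"targets":{"type":"array","items":{"type":"array","items":{"type":"array","items":{"type":"number"}}}},"jaw":{"type":"number"},"newtons":{"type":"number"}},"required":["targets"]}

```bash
mkdir -p pics; ls; cat > h.py <<'E'
import numpy as np, cv2
from scipy.spatial.transform import Rotation as R
from cell import arm
def cam(n):
    im=arm.get_image(n); im['K']=np.array([[im['fx'],0,im['cx']],[0,im['fy'],im['cy']],[0,0,1]])
    im['R']=np.array(im['rotation']); 
    if im['R'].shape!=(3,3): im['R']=R.from_rotvec(im['R']).as_matrix()
    return im
def pts(im,uv):
    uv=np.atleast_2d(uv).astype(float)
    n=cv2.undistortPoints(uv.reshape(-1,1,2),im['K'],np.array(im['dist'])).reshape(-1,2)
    return np.c_[n,np.ones(len(n))]
def depth(im,uv):
    uv=np.atleast_2d(uv).astype(int); z=im['z_map'][uv[:,1],uv[:,0]]
    return (pts(im,uv)*z[:,None])@im['R'].T+np.array(im['xyz'])
def plane(im,uv,h):
    d=pts(im,uv)@im['R'].T; c=np.array(im['xyz'])
    return c+d*((h-c[2])/d[:,2])[:,None]
def proj(im,P):
    P=np.atleast_2d(P).astype(float); rv=cv2.Rodrigues(im['R'].T)[0]; t=-im['R'].T@np.array(im['xyz'])
    return cv2.projectPoints(P,rv,t,im['K'],np.array(im['dist']))[0].reshape(-1,2)
E
python3 - <<'E'
from h import *
for n in('top','side'):
    im=cam(n); cv2.imwrite(f'pics/{n}0.png',im['pixels'][:,:,::-1]); print(n,im['xyz'],im['R'].round(3).tolist(),im['fx'],im['dist'])
s=arm.observe(); print(s)
E
```

```text
pics
top [ 0.39984547 -0.27850131  1.19470475] [[-0.01, -0.993, 0.114], [-1.0, 0.01, -0.006], [0.005, -0.114, -0.993]] 443.6837494039633 [-0.01359866  0.          0.          0.          0.        ]
side [ 0.1438054  -1.16907431  0.63629344] [[0.932, -0.17, 0.319], [-0.361, -0.47, 0.806], [0.013, -0.866, -0.499]] 363.068953430733 [-0.07601404  0.          0.          0.          0.        ]
{'clock': 0.1, 'joints': array([ 1.20638741,  0.43512728,  0.02496956,  1.57402103, -0.01158565,
        1.13400611, -0.07507907]), 'dq': array([-0.00070884, -0.00124088, -0.00014287, -0.00243681, -0.00108047,
        0.00093955,  0.00072943]), 'joint_efforts': array([ 3.34122655e-03, -6.69117665e+01,  9.88096744e-01, -3.15141428e+01,
       -6.05483260e-02,  3.75194033e-02,  7.57774728e-05]), 'position': array([ 0.16160114, -0.6032885 ,  0.24503379]), 'ee_rot': array([-3.11335381e+00, -4.09834291e-01,  5.06361479e-04]), 'force': array([ 0.47695827, -0.3548259 ,  1.13614775]), 'ft_torque': array([ 0.00589587, -0.02542589, -0.01614133]), 'gripper_force': 0.0, 'width': 0.9986420853000255}
```

View pics/top0.png

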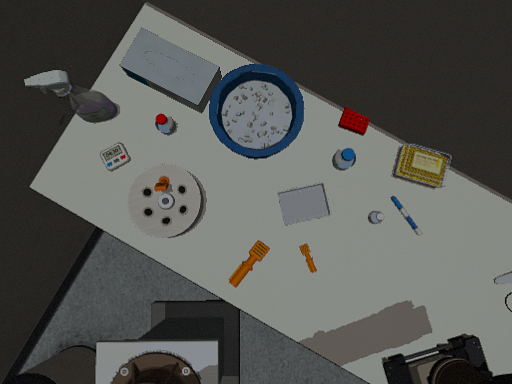

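View pics/side0.png

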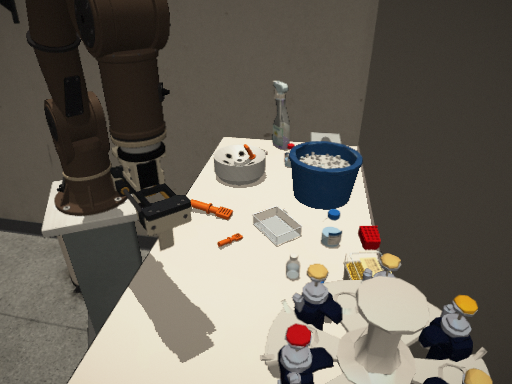

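The top view shows three orange parts: one in the rotor at (163,184), a large one lying at (250,264) and a small one lying at (308,258). The one seated in the rotor bore fits the description. The tray is at (304,204) in the top view. I'll confirm with an enlarged crop and measure.

```bash
python3 - <<'E'
from h import *
T=cam('top');S=cam('side')
a=cv2.resize(T['pixels'][150:250,115:215,::-1],(400,400),interpolation=cv2.INTER_CUBIC)
b=cv2.resize(S['pixels'][130:190,205:275,::-1],(400,343),interpolation=cv2.INTER_CUBIC); b=cv2.copyMakeBorder(b,0,57,0,0,0)
cv2.imwrite('pics/crop1.png',np.hstack([a,b]))
for n,im in(('T',T),('S',S)):
    h=cv2.cvtColor(im['pixels'],cv2.COLOR_RGB2HSV)
    m=cv2.inRange(h,(4,150,90),(16,255,255)); k,l,st,c=cv2.connectedComponentsWithStats(m)
    for i in range(1,k):
        if st[i,4]>15:
            v,u=np.where(l==i); P=depth(im,np.c_[u,v]); print(n,st[i].tolist(),c[i].round(1),P.mean(0).round(3),'zmax',P[:,2].max().round(3),'ext', [float(np.ptp(P[:,j]).round(3)) for j in range(3)])
# rotor from depth, top
V,U=np.mgrid[150:250,115:215]; uv=np.c_[U.ravel(),V.ravel()]; P=depth(T,uv)
k=(P[:,2]>0.075)&(P[:,2]<0.09); 
hull=cv2.convexHull(uv[k].astype(np.int32))
q=plane(T,hull.reshape(-1,2),0.084)
(cx,cy),r=cv2.minEnclosingCircle(q[:,:2].astype(np.float32)); print('rim',cx,cy,r,P[k].mean(0))
# tray
V,U=np.mgrid[170:240,265:340]; uv=np.c_[U.ravel(),V.ravel()]; P=depth(T,uv); k=(P[:,2]>0.03)&(P[:,2]<.055)
print('tray',k.sum(),cv2.minAreaRect(P[k][:,:2].astype(np.float32)),P[k][:,2].mean(),np.median(P[:,2]))
E
```

```text
T [154, 177, 15, 14, 107] [161.3 184. ] [ 0.548 -0.03   0.105] zmax 1.195 ext [0.171, 0.264, 1.133]
T [229, 241, 40, 46, 336] [246.5 265.5] [ 0.343 -0.238  0.033] zmax 1.195 ext [0.115, 0.102, 1.199]
T [300, 244, 8, 5, 16] [303.2 245.7] [ 0.392 -0.388  0.008] zmax 0.014 ext [0.01, 0.019, 0.013]
T [305, 250, 11, 22, 85] [309.8 261.7] [ 0.35  -0.403  0.016] zmax 0.023 ext [0.055, 0.025, 0.014]
S [244, 144, 11, 16, 58] [249.4 152.2] [ 0.548 -0.036  0.087] zmax 0.115 ext [0.035, 0.025, 0.059]
S [190, 199, 43, 21, 362] [212.  208.9] [ 0.346 -0.262  0.026] zmax 0.636 ext [0.262, 0.972, 0.636]
S [218, 234, 25, 13, 132] [229.9 239.5] [ 0.356 -0.416  0.022] zmax 0.636 ext [0.253, 0.787, 0.633]
rim 0.5090849995613098 -0.030383707955479622 0.09451811015605927 [ 0.51027449 -0.02797866  0.07978643]
tray 233 ((0.5034612417221069, -0.38979625701904297), (0.09197049587965012, 0.12719744443893433), 11.693768501281738) 0.034074723947134074 0.000450892191036667
```

View pics/crop1.png

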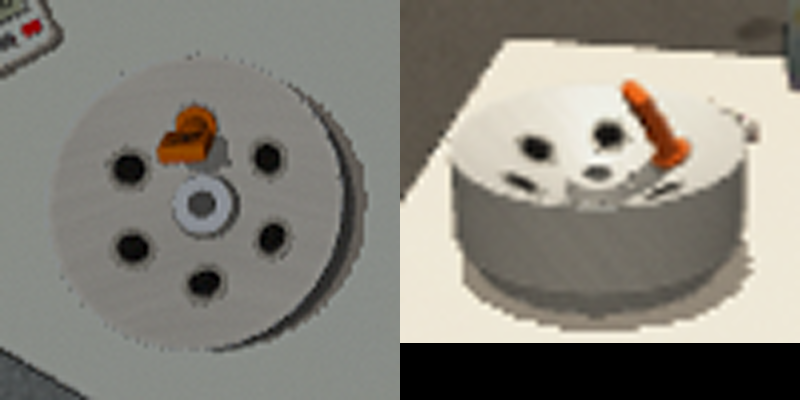

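The crop shows the adapter in the rotor's far bore, with its collar at crop (197,120), its tab at (187,143), and five empty bores. It is the middle size: the one lying at (246,265) is longer and the one at (308,258) is shorter. Next I'll get the rotor yaw from the empty bores.

```bash
cat >> h.py <<'E'
def rotor(T):
    g=cv2.cvtColor(T['pixels'],cv2.COLOR_RGB2GRAY); m=(g<60).astype(np.uint8); 
    k,l,st,c=cv2.connectedComponentsWithStats(m); out=[]
    for i in range(1,k):
        if 15<st[i,4]<120 and 125<c[i][0]<205 and 165<c[i][1]<235:
            out.append(c[i])
    return np.array(out)
E
python3 - <<'E'
from h import *
T=cam('top');S=cam('side')
c=rotor(T); q=plane(T,c,.060)[:,:2]; print(c.round(1).tolist(),q.round(4).tolist())
from scipy.optimize import least_squares
def f(p):
    a=np.arctan2(q[:,1]-p[1],q[:,0]-p[0])-p[2]; a=np.round(a/(np.pi/3))*np.pi/3+p[2]
    return (q-p[:2]-p[3]*np.c_[np.cos(a),np.sin(a)]).ravel()
s=least_squares(f,[.509,-.03,.08,.052]); print('fit',s.x.round(4),np.abs(s.fun).max())
x,y,yaw,_=s.x
for im,n in((T,'T'),(S,'S')):
    Rr=R.from_euler('z',yaw).as_matrix(); t=np.radians(28)
    ax=Rr@[-np.sin(t),0,np.cos(t)]; X=Rr@[np.cos(t),0,np.sin(t)]; Y=Rr[:,1]
    b=np.array([x,y,0])+Rr@[.052,0,.062]
    g=b+.042*ax
    print('axis',ax.round(4),'grip',g.round(4),'bore',b.round(4))
    cor=[g+i*.006*X+j*.015*Y+k*.016*ax for i in(-1,1) for j in(-1,1) for k in(-1,1)]
    cor=proj(im,cor)
    o=im['pixels'][:,:,::-1].copy(); print(n,cor.round(1).tolist())
    u0,v0=(130,160) if n=='T' else (215,125)
    z=cv2.resize(o[v0:v0+60,u0:u0+60],(480,480),interpolation=cv2.INTER_NEAREST)
    for p in cor: cv2.circle(z,tuple(((p-[u0,v0]+.5)*8).astype(int).tolist()),3,(255,0,0),-1)
    for p in proj(im,b+0*b): cv2.circle(z,tuple(((p-[u0,v0]+.5)*8).astype(int).tolist()),4,(0,255,0),-1)
    globals()[n+'z']=cv2.resize(z,(400,400))
cv2.imwrite('pics/crop2.png',np.hstack([Tz,Sz]))
E
```

```text
[[162.5, 183.4], [181.4, 189.2], [146.8, 192.0], [165.0, 200.1], [182.5, 209.0], [147.7, 211.7], [165.6, 220.5]] [[0.5553, -0.0229], [0.5398, -0.0718], [0.5334, 0.0171], [0.5119, -0.03], [0.4886, -0.0752], [0.4825, 0.0139], [0.4597, -0.0323]]
fit [ 0.5039 -0.0292  0.0735  0.0442] 0.03607685470220259
axis [-0.4682 -0.0345  0.8829] grip [ 0.5361 -0.0269  0.0991] bore [ 0.5557 -0.0254  0.062 ]
T [[167.9, 188.4], [165.8, 193.0], [156.0, 189.4], [153.6, 194.1], [167.1, 184.0], [165.0, 188.5], [155.2, 185.0], [152.8, 189.5]]
axis [-0.4682 -0.0345  0.8829] grip [ 0.5361 -0.0269  0.0991] bore [ 0.5557 -0.0254  0.062 ]
S [[247.8, 154.3], [243.9, 147.8], [244.5, 151.1], [240.6, 144.7], [250.5, 152.4], [246.6, 145.8], [247.1, 149.2], [243.3, 142.8]]
```

View pics/crop2.png

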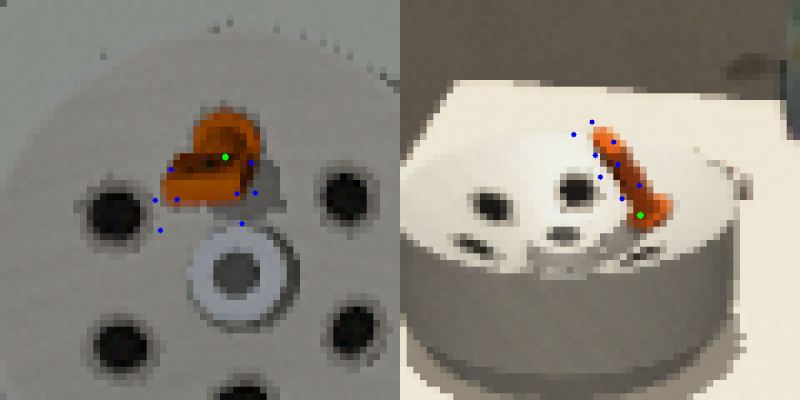

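```bash
cat >> h.py <<'E'
def fit(T,h=.062):
    from scipy.optimize import least_squares
    c=rotor(T); q=plane(T,c,h)[:,:2]; d=np.hypot(*(q-[.511,-.03]).T); k=(d>.03)&(q[:,0]<.548); q=q[k]
    def f(p):
        a=np.arctan2(q[:,1]-p[1],q[:,0]-p[0])-p[2]; a=np.round(a/(np.pi/3))*np.pi/3+p[2]
        return (q-p[:2]-p[3]*np.c_[np.cos(a),np.sin(a)]).ravel()
    s=least_squares(f,[.511,-.03,.08,.052]); return s.x,np.abs(s.fun).max(),len(q)
def frame(x,y,yaw):
    Rr=R.from_euler('z',yaw).as_matrix(); t=np.radians(28)
    ax=Rr@[-np.sin(t),0,np.cos(t)]; X=Rr@[np.cos(t),0,np.sin(t)]; Y=Rr[:,1]
    b=np.array([x,y,0])+Rr@[.052,0,.062]
    return X,Y,ax,b,b+.042*ax
E
python3 - <<'E'
from h import *
T=cam('top');S=cam('side')
p,e,n=fit(T); print(p.round(4),e,n)
X,Y,ax,b,g=frame(*p[:3]); print('g',g.round(4),'ax',ax.round(4))
for im,nm in((T,'T'),(S,'S')):
    cor=proj(im,[g+i*.006*X+j*.015*Y+k*.017*ax for i in(-1,1) for j in(-1,1) for k in(-1,1)])
    o=im['pixels'][:,:,::-1].copy()
    u0,v0=(130,160) if nm=='T' else (215,125)
    z=cv2.resize(o[v0:v0+60,u0:u0+60],(480,480),interpolation=cv2.INTER_NEAREST)
    for q in cor: cv2.circle(z,tuple(((q-[u0,v0]+.5)*8).astype(int).tolist()),3,(255,0,0),-1)
    q=proj(im,b)[0]; cv2.circle(z,tuple(((q-[u0,v0]+.5)*8).astype(int).tolist()),4,(0,255,0),-1)
    globals()[nm+'z']=cv2.resize(z,(400,400))
    h=cv2.cvtColor(im['pixels'],cv2.COLOR_RGB2HSV)
    m=cv2.inRange(h,(3,150,60),(18,255,255)); m=m[v0:v0+60,u0:u0+60]; v,u=np.where(m>0); P=depth(im,np.c_[u+u0,v+v0]); d=P-b
    L=np.c_[d@X,d@Y,d@ax]*1000; k=(L[:,2]>28)&(L[:,2]<75)&(abs(L[:,1])<40)
    print(nm,len(k),k.sum(),'local med',np.median(L[k],0).round(1),'min',L[k].min(0).round(1),'max',L[k].max(0).round(1))
    top=L[k]; print(np.array([top[i] for i in np.argsort(-top[:,2])[:12]]).round(0).tolist())
cv2.imwrite('pics/crop3.png',np.hstack([Tz,Sz]))
E
```

```text
[ 0.5109 -0.0294  0.0681  0.0513] 0.0002652823481468086 5
g [ 0.5431 -0.0272  0.0991] ax [-0.4684 -0.0319  0.8829]
T 133 82 local med [ 3.7 -0.4 54.7] min [ -5.1 -16.3  28.7] max [ 6.4 13.2 65.2]
[[1.0, 2.0, 65.0], [2.0, -10.0, 63.0], [-0.0, -7.0, 62.0], [2.0, -12.0, 62.0], [0.0, 8.0, 61.0], [-3.0, 4.0, 61.0], [0.0, 11.0, 60.0], [2.0, 1.0, 60.0], [-1.0, -9.0, 60.0], [1.0, -14.0, 60.0], [5.0, 7.0, 60.0], [0.0, -16.0, 59.0]]
S 61 32 local med [ -2.7 -14.   49.2] min [ -6.8 -20.9  30.2] max [ 2.3  8.5 60.7]
[[-2.0, -12.0, 61.0], [1.0, 4.0, 60.0], [1.0, -13.0, 59.0], [-4.0, -4.0, 58.0], [-1.0, -17.0, 58.0], [1.0, -21.0, 58.0], [-4.0, -13.0, 58.0], [-4.0, 7.0, 58.0], [-1.0, 3.0, 57.0], [-6.0, -8.0, 57.0], [2.0, 0.0, 57.0], [-3.0, -17.0, 55.0]]
```

View pics/crop3.png

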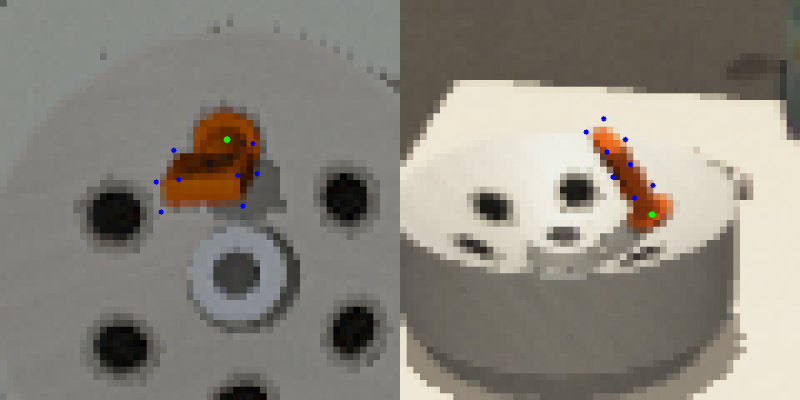

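The projected tab and bore mouth match the orange part in both views. The rotor is at (0.511, -0.029) with yaw 0.068. I'll compute the approach now.

```bash
cat >> h.py <<'E'
P0=(0.5109,-0.0294,0.0681)
def Rt(p=P0):
    X,Y,ax,b,g=frame(*p); return np.c_[Y,X,-ax]
def delta(pos=None,Rot=None):
    s=arm.observe(); C=R.from_rotvec(s['ee_rot']).as_matrix()
    if pos is not None: print('shift tool axes mm',(C.T@(np.array(pos)-s['position'])*1000).round(1))
    if Rot is not None: print('turn',R.from_matrix(C.T@Rot).as_rotvec().round(4))
    return s
E
python3 - <<'E'
from h import *
X,Y,ax,b,g=frame(*P0)
pre=g+.15*ax; print(pre); delta(pre,Rt())
E
```

```text
[ 0.47284986 -0.03199523  0.23152594]
shift tool axes mm [ 448.5 -471.7   14.2]
turn [-0.4085  0.3359 -1.3478]
```

Call:
arm_command([
  [[0.04,-0.042,0,0,0,0],[0.04,-0.042,0,0,0,0],[0.04,-0.042,0,0,0,0],[0.04,-0.042,0,0,0,0],[0.04,-0.042,0,0,0,0],[0.04,-0.042,0,0,0,0],[0.04,-0.042,0,0,0,0],[0.04,-0.042,0,0,0,0],[0.04,-0.042,0,0,0,0],[0.04,-0.042,0,0,0,0]],
], jaw=0.03)

```text
clock: 1.65
position: [0.4402, -0.0929, 0.2461]
ee_rot: [3.114, 0.409, 0.001]
force: [2.0, -0.2, 0.1]
width: 0.327
gripper_force: 0.0
```

Call:
arm_command([
  [[0,0,0,-0.041,0.034,-0.135],[0,0,0,-0.041,0.034,-0.135],[0,0,0,-0.041,0.034,-0.135],[0,0,0,-0.041,0.034,-0.135],[0,0,0,-0.041,0.034,-0.135],[0,0,0,-0.041,0.034,-0.135],[0,0,0,-0.041,0.034,-0.135],[0,0,0,-0.041,0.034,-0.135],[0,0,0,-0.041,0.034,-0.135],[0,0,0,-0.041,0.034,-0.135]],
])

```text
clock: 2.9
position: [0.4391, -0.0942, 0.2457]
ee_rot: [1.911, 2.004, 0.503]
force: [0.1, -0.3, -0.8]
width: 0.334
gripper_force: 0.0
```

```bash
python3 - <<'E'
from h import *
X,Y,ax,b,g=frame(*P0)
s=delta(g+.08*ax,Rt()); print(s['joints'].round(3),s['position'].round(4),s['force'].round(2),s['ft_torque'].round(3),s['width']*.0918)
T=cam('top'); p,e,n=fit(T); print(p,e,n)
E
```

```text
shift tool axes mm [ 60.5  26.  100.1]
turn [-0.0041  0.0022 -0.0201]
[ 0.514 -0.051 -0.312  2.311 -0.333  0.43   0.518] [ 0.4391 -0.0942  0.2457] [ 0.11 -0.28 -0.79] [0.022 0.462 0.031] 0.030654728992063666
[ 0.51091627 -0.02982875  0.07320983  0.05140569] 1.796256754449388e-10 2
```

Call:
arm_command([
  [[0.02,0.0085,0.0,-0.004,0.002,-0.02],[0.02,0.0085,0.02,0,0,0],[0.02,0.009,0.02,0,0,0],[0,0,0.03,0,0,0],[0,0,0.03,0,0,0],[0,0,0,0,0,0],[0,0,0,0,0,0]],
])

```text
clock: 3.82
position: [0.5054, -0.0296, 0.1702]
ee_rot: [1.893, 2.017, 0.503]
force: [-0.6, 0.2, -0.0]
width: 0.329
gripper_force: 0.0
```

```bash
python3 - <<'E'
from h import *
X,Y,ax,b,g=frame(*P0)
s=delta(g+.006*ax,Rt()); print(s['joints'].round(3),s['position'].round(4),s['force'].round(2),s['ft_torque'].round(3))
T=cam('top');S=cam('side')
o=S['pixels'][100:190,190:310,::-1]; cv2.imwrite('pics/c4.png',np.hstack([cv2.resize(o,(400,300)),cv2.resize(T['pixels'][150:240,110:230,::-1],(400,300))]))
E
```

```text
shift tool axes mm [-0.2  0.1 74.6]
turn [-0.0016  0.0004 -0.005 ]
[ 0.27   0.173 -0.342  2.327  0.304  0.171 -0.277] [ 0.5054 -0.0296  0.1702] [-0.6   0.19 -0.  ] [-0.061  0.397 -0.082]
```

View pics/c4.png

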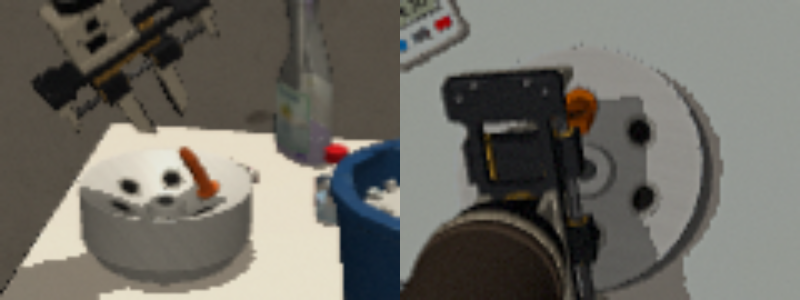

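The side view shows the fingers up the slant from the tab and lined up with it. Descending in steps.

Call:
arm_command([
  [[0,0,0.01,0,0,0],[0,0,0.01,0,0,0],[0,0,0.01,0,0,0],[0,0,0.01,0,0,0],[0,0,0,0,0,0]],
])

```text
clock: 4.55
position: [0.5219, -0.0297, 0.1369]
ee_rot: [1.894, 2.018, 0.498]
force: [-0.6, -0.6, 0.2]
width: 0.327
gripper_force: 0.0
```

```bash
python3 - <<'E'
from h import *
X,Y,ax,b,g=frame(*P0)
s=delta(g+.006*ax,Rt()); print(s['joints'].round(3),s['position'].round(4),s['force'].round(2),s['ft_torque'].round(3))
S=cam('side')
# gripper fingers / tab in side view
q=proj(S,[s['position'],s['position']-.019*Rt()[:,2]*-1,g,g+.017*ax]); print(q.round(1).tolist())
cv2.imwrite('pics/c5.png',cv2.resize(S['pixels'][100:170,210:290,::-1],(800,600),interpolation=cv2.INTER_CUBIC)[:, :])
E
```

```text
shift tool axes mm [ 1.1  1.2 37.4]
turn [-0.0042  0.0024 -0.0042]
[ 0.277  0.269 -0.367  2.328  0.886  0.118 -0.851] [ 0.5219 -0.0297  0.1369] [-0.56 -0.63  0.16] [-0.064  0.444 -0.045]
[[242.0, 139.6], [244.3, 143.6], [247.4, 148.3], [245.3, 144.8]]
```

View pics/c5.png

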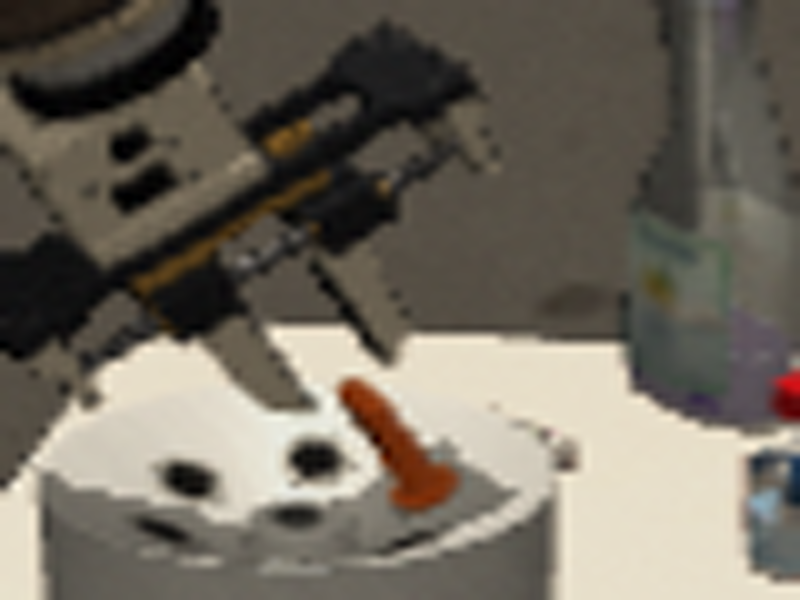

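The side view shows the fingers at about (270,390) and (385,350), straddling the tab top at (355,390) along the slant. Joint 6 is close to its lower limit. I'll fit a simple arm model from the logged poses to find a grasp tilt that gives it more margin.

```bash
cat > kin.py <<'E'
from h import *
from scipy.optimize import least_squares
sg=np.array([-1,1,-1,1,-1,1,-1.])
def fk(q,k):
    h,a,b,c,e,off,t=k; Z=lambda x:R.from_euler('z',x); Yr=lambda x:R.from_euler('y',x)
    r=Z(k[5]+S[0]*q[0])*Yr(q[1])*Z(S[1]*q[2]); p=np.array([0,0,h])+r.apply([e,0,a])
    r=r*Yr(q[3]); p=p+r.apply([-e,0,b])
    r=r*Z(S[2]*q[4])*Yr(q[5])*Z(S[3]*q[6]+t); return p+r.apply([0,0,c]),r
S=[-1,-1,-1,-1]
E
cat > fit.py <<'E'
import kin; from kin import *; import itertools
s=arm.observe(); print('j6',s['joints'][5],s['joints'][4],s['joints'][6])
D=[([1.20638741,.43512728,.02496956,1.57402103,-.01158565,1.13400611,-.07507907],[.16160114,-.6032885,.24503379],[-3.11335381,-.40983429,.00050636]),
([.514,-.051,-.312,2.311,-.333,.43,.518],[.4391,-.0942,.2457],[1.911,2.004,.503]),
([.27,.173,-.342,2.327,.304,.171,-.277],[.5054,-.0296,.1702],[1.893,2.017,.503]),
(s['joints'],s['position'],s['ee_rot'])]
best=None
for sg in itertools.product([-1,1],repeat=4):
  kin.S=list(sg)
  for t in(0,np.pi/2,np.pi,-np.pi/2):
    def f(k):
        o=[]
        for q,p,w in D:
            P,r=fk(q,k); o+=list(P-p)+list(.3*(r.inv()*R.from_rotvec(w)).as_rotvec())
        return np.array(o)
    x=least_squares(f,[.3,.4,.4,.25,0,0,t],loss='soft_l1',f_scale=.05)
    if best is None or x.cost<best[0]: best=(x.cost,sg,x.x,f(x.x))
print(best[0],best[1],best[2].round(4),np.abs(best[3]).reshape(-1,6).max(1).round(4))
np.savez('k.npz',k=best[2],S=best[1])
E
python3 fit.py
```

```text
j6 0.11846222653777394 0.8824054641910009 -0.8478498487510053
0.0002661360974123906 (-1, -1, -1, -1) [ 0.1833  0.5477  0.4     0.2782  0.0243 -0.0883  1.49  ] [0.0023 0.0123 0.0124 0.0123]
```

```bash
cat > kin.py <<'E'
from h import *
from scipy.optimize import least_squares
def fk(q,k):
    h,a,b,c,e1,y1,e2,y2,x0,y0,x3=k; Z=lambda x:R.from_euler('z',x); Yr=lambda x:R.from_euler('y',x)
    r=Z(S[0]*q[0]); p=np.array([0,0,h])+r.apply([x0,y0,0]); r=r*Yr(q[1])*Z(S[1]*q[2]); p=p+r.apply([e1,y1,a])
    r=r*Yr(q[3]); p=p+r.apply([e2,y2,b])
    r=r*Z(S[2]*q[4])*Yr(q[5]); p=p+r.apply([x3,0,c]); r=r*Z(S[3]*q[6]+T0); return p,r
S=[-1,-1,-1,-1]; T0=np.pi/2
E
sed -i 's/\[.3,.4,.4,.25,0,0,t\]/[.3,.4,.4,.25]+[0]*7/; s/  for t in(.*/  for t in(0,np.pi\/2,-np.pi\/2,np.pi):\n    kin.T0=t/; s/best=(x.cost,sg/best=(x.cost,sg+(t,)/' fit.py; python3 fit.py
```

```text
j6 0.11846222653777394 0.8824054641910009 -0.8478498487510053
1.4983549085079155e-07 (-1, -1, -1, -1, 1.5707963267948966) [ 2.750e-01  5.614e-01  4.304e-01  3.526e-01 -8.000e-04 -5.760e-02
  4.900e-03  3.200e-02 -1.100e-03 -2.770e-02  1.000e-04] [0.     0.0003 0.0002 0.0002]
```

```bash
cat >> kin.py <<'E'
d=np.load('k.npz'); K=d['k']; lo=np.array([-2.62,-.44,-1.27,.08,-1.32,.12,-2.74]); hi=np.array([2.62,2.09,1.32,2.57,4.46,2,2.74])
def ik(q,p,Rm,w=.02,m=.0):
    f=lambda x:np.r_[(fk(x,K)[0]-p)*10,(fk(x,K)[1].inv()*Rm).as_rotvec()*5,w*(x-q)]
    l=lo+m*(np.arange(7)==5); x=least_squares(f,np.clip(q,l+1e-6,hi-1e-6),bounds=(l,hi)); return x.x,np.linalg.norm(x.fun[:6])
def tool(beta,th):  # twist th about ax, tilt beta about tool y
    X,Y,ax,b,g=frame(*P0); return R.from_rotvec(th*ax)*R.from_matrix(np.c_[Y,X,-ax])*R.from_euler('y',beta)
def sim(beta,q,verbose=True):
    X,Y,ax,b,g=frame(*P0); out=[]; q0=q; 
    pts=[(.045,beta*t,0) for t in np.linspace(0,1,6)]+[(d,beta,0) for d in np.linspace(.04,.006,7)]
    pts+=[(.006,beta,t) for t in np.r_[np.linspace(0,.64,8),np.linspace(.6,-.64,15)]]+[(.006,beta,t) for t in np.linspace(-.6,0,7)]+[(d,beta,0) for d in np.linspace(.01,.09,9)]
    for d,bt,th in pts:
        qn,e=ik(q,g+d*ax,tool(bt,th)); out.append(np.r_[d,th,e,np.abs(qn-q).max(),qn]); q=qn
    return np.array(out)
E
python3 - <<'E'
from kin import *
q=arm.observe()['joints']
for be in(0,.25,-.25,.4,-.4):
    o=sim(be,q); i=np.argmax(o[:,3]); print(be,'maxerr',o[:,2].max().round(4),'maxstep',o[i,3].round(3),'at',o[i,:2].round(3),'j6min',o[:,9].min().round(3))
    print(o[[5,12,20,34,41,50]][:,[4,5,6,7,8,9,10]].round(2).tolist())
E
```

```text
0 maxerr 0.0004 maxstep 0.139 at [0.02 0.  ] j6min 0.12
[[0.29, 0.27, -0.39, 2.33, 0.9, 0.12, -0.86], [0.34, 0.38, -0.46, 2.32, 1.63, 0.16, -1.58], [0.26, 0.36, -0.37, 2.32, 1.68, 0.12, -1.0], [0.45, 0.4, -0.6, 2.31, 1.59, 0.22, -2.07], [0.39, 0.38, -0.52, 2.31, 1.61, 0.18, -1.65], [0.74, 0.25, -0.88, 2.31, 0.85, 0.26, -0.8]]
0.25 maxerr 0.0013 maxstep 0.431 at [ 0.006 -0.2  ] j6min 0.12
[[1.07, 0.53, -1.13, 2.24, 0.65, 0.24, -0.36], [0.9, 0.56, -0.93, 2.24, 0.72, 0.14, -0.42], [0.95, 0.65, -1.14, 2.13, 0.84, 0.49, 0.04], [1.1, 0.75, -1.27, 2.34, 1.89, 0.39, -2.06], [1.05, 0.68, -1.17, 2.25, 1.3, 0.29, -1.05], [1.21, 0.49, -1.27, 2.24, 0.51, 0.31, -0.24]]
-0.25 maxerr 0.0006 maxstep 0.229 at [0.045 0.   ] j6min 0.12
[[-0.11, 0.27, -0.21, 2.35, 1.35, 0.42, -1.53], [-0.11, 0.37, -0.2, 2.34, 1.56, 0.42, -1.74], [-0.02, 0.39, -0.28, 2.45, 2.18, 0.51, -1.7], [-0.0, 0.38, -0.27, 2.23, 1.04, 0.43, -1.71], [-0.07, 0.37, -0.25, 2.31, 1.46, 0.43, -1.73], [-0.03, 0.19, -0.29, 2.34, 1.16, 0.45, -1.33]]
0.4 maxerr 0.002 maxstep 0.646 at [ 0.006 -0.286] j6min 0.12
[[1.22, 0.71, -1.27, 2.19, 0.52, 0.34, -0.12], [1.11, 0.74, -1.15, 2.18, 0.57, 0.26, -0.14], [1.03, 0.8, -1.26, 2.03, 0.7, 0.67, 0.25], [1.21, 0.85, -1.27, 2.35, 2.12, 0.27, -2.14], [1.19, 0.83, -1.27, 2.21, 0.99, 0.31, -0.62], [1.27, 0.6, -1.27, 2.19, 0.18, 0.36, 0.19]]
-0.4 maxerr 0.0007 maxstep 0.381 at [0.045 0.   ] j6min 0.12
[[-0.16, 0.33, -0.3, 2.32, 1.34, 0.66, -1.64], [-0.16, 0.43, -0.29, 2.31, 1.47, 0.66, -1.77], [-0.13, 0.47, -0.32, 2.51, 2.12, 0.79, -1.8], [-0.04, 0.43, -0.34, 2.15, 0.98, 0.66, -1.72], [-0.12, 0.43, -0.32, 2.28, 1.38, 0.66, -1.76], [-0.11, 0.25, -0.36, 2.33, 1.23, 0.68, -1.52]]
```

A sideways tilt of about -0.2 rad about the closing axis keeps the same pad contact and moves joint 6 well away from its limit. I'll use it.

Call:
arm_command([
  [[0,0,0,0,-0.05,0],[0,0,0,0,-0.05,0],[0,0,0,0,-0.05,0],[0,0,0,0,-0.05,0],[0,0,0,0,0,0]],
])

```text
clock: 5.22
position: [0.5217, -0.0278, 0.1365]
ee_rot: [1.862, 1.898, 0.303]
force: [-0.6, 0.4, -1.6]
width: 0.323
gripper_force: 0.0
```

```bash
python3 - <<'E'
from kin import *
X,Y,ax,b,g=frame(*P0)
s=delta(g+.006*ax,tool(-.2,0).as_matrix()); print(s['joints'].round(3),s['position'].round(4),s['force'].round(2),s['ft_torque'].round(3))
E
```

```text
shift tool axes mm [ 6.3  1.6 36.5]
turn [-0.0058 -0.0071 -0.0005]
[-0.289  0.252  0.072  2.368  1.287  0.255 -1.426] [ 0.5217 -0.0278  0.1365] [-0.63  0.44 -1.55] [0.17  0.466 0.022]
```

Call:
arm_command([
  [[0.001,0.0016,0.006,-0.005,-0.007,0],[0.001,0,0.006,0,0,0],[0.001,0,0.006,0,0,0],[0.001,0,0.006,0,0,0],[0.001,0,0.006,0,0,0],[0.001,0,0.006,0,0,0],[0,0,0,0,0,0]],
])

```text
clock: 6.1
position: [0.5399, -0.0301, 0.1044]
ee_rot: [1.862, 1.888, 0.298]
force: [0.5, -0.5, 0.8]
width: 0.326
gripper_force: 0.0
```

```bash
python3 - <<'E'
from kin import *
X,Y,ax,b,g=frame(*P0)
s=delta(g+.006*ax,tool(-.2,0).as_matrix()); print(s['joints'].round(3),s['force'].round(2),s['ft_torque'].round(3))
T=cam('top');S=cam('side')
cv2.imwrite('pics/c6.png',np.hstack([cv2.resize(S['pixels'][110:180,200:290,::-1],(514,400),interpolation=cv2.INTER_CUBIC),cv2.resize(T['pixels'][160:220,135:180,::-1],(286,400),interpolation=cv2.INTER_CUBIC)]))
E
```

```text
shift tool axes mm [ 2.6  0.5 -0.3]
turn [-0.0027  0.0015 -0.0034]
[-0.276  0.348  0.07   2.36   1.646  0.245 -1.794] [ 0.51 -0.51  0.8 ] [ 0.248  0.484 -0.05 ]
```

View pics/c6.png

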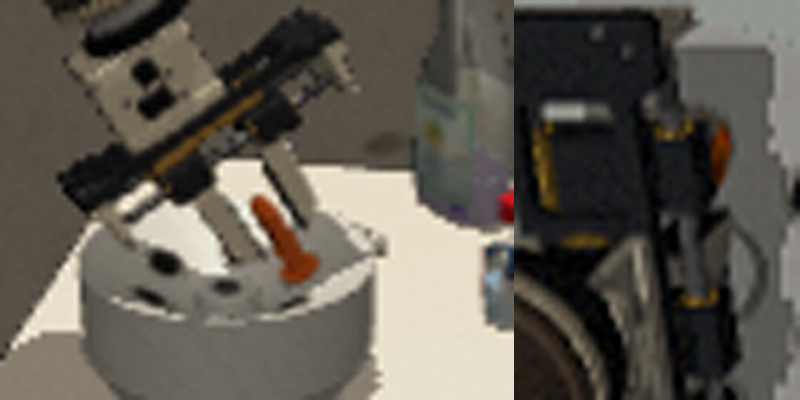

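The side view shows the tab at (280,235) between the two fingers, with the gripper body clear of the rim. Closing softly.

Call:
arm_command([
  [[0.0026,0.0005,0,-0.003,0,-0.003],[0,0,0,0,0,0],[0,0,0,0,0,0],[0,0,0,0,0,0]],
], jaw=0.018, newtons=4)

```text
clock: 6.7
position: [0.5407, -0.0265, 0.1042]
ee_rot: [1.855, 1.89, 0.301]
force: [-0.7, -0.1, -0.6]
width: 0.196
gripper_force: 0.0
```

Call:
arm_command([
  [[0,0,0,0,0,0],[0,0,0,0,0,0],[0,0,0,0,0,0]],
], jaw=0.008, newtons=4)

```text
clock: 7.08
position: [0.5411, -0.0265, 0.1044]
ee_rot: [1.854, 1.889, 0.301]
force: [0.8, -0.0, 0.7]
width: 0.129
gripper_force: 4.0
```

```bash
python3 - <<'E'
from kin import *
X,Y,ax,b,g=frame(*P0)
s=delta(g+.006*ax,tool(-.2,0).as_matrix()); C=R.from_rotvec(s['ee_rot']).as_matrix();print(s['joints'].round(3),(C.T@s['force']).round(2),(C.T@s['ft_torque']).round(3),s['width']*91.8,s['gripper_force'])
E
```

```text
shift tool axes mm [-0.9 -0.8 -0.2]
turn [0.0021 0.0014 0.0009]
[-0.28   0.35   0.064  2.36   1.662  0.253 -1.813] [-0.13  1.03 -0.24] [-0.033  0.193  0.056] 11.82786903093763 3.998275212943554
```

Call:
arm_command([
  [[0,0,0,0,0,0],[0,0,0,0,0,0]],
], jaw=0.005, newtons=20)

```text
clock: 7.32
position: [0.5412, -0.0265, 0.1045]
ee_rot: [1.854, 1.889, 0.302]
force: [2.4, 1.5, 3.8]
width: 0.128
gripper_force: 20.0
```

Call:
arm_command([
  [[0,0,0,0,0,0],[0,0,0,0,0,0]],
], newtons=50)

```text
clock: 7.58
position: [0.5411, -0.0265, 0.1044]
ee_rot: [1.854, 1.889, 0.301]
force: [2.4, 0.7, 3.9]
width: 0.129
gripper_force: 50.0
```

```bash
cat >> kin.py <<'E'
def rep():
    s=arm.observe(); C=R.from_rotvec(s['ee_rot']).as_matrix(); X,Y,ax,b,g=frame(*P0)
    r=(R.from_matrix(C)*tool(-.2,0).inv()).as_rotvec(); d=s['position']-g; t=r@ax
    print('t',s['clock'],'twist %.3f'%t,'tilt',(r-t*ax).round(3),'pos XYax mm',(np.array([d@X,d@Y,d@ax])*1000).round(1),'F XYax',(np.array([X,Y,ax])@s['force']).round(1),'M',(np.array([X,Y,ax])@s['ft_torque']).round(2),'w',(s['width']*91.8).round(1),'j',s['joints'].round(2))
    return s
E
python3 -c "
from kin import *;rep()"
```

```text
Traceback (most recent call last):
  File "kin.py", line 25, in rep
    print('t',s['clock'],'twist %.3f'%t,'tilt',(r-t*ax).round(3),'pos XYax mm',(np.array([d@X,d@Y,d@ax])*1000).round(1),'F XYax',(np.array([X,Y,ax])@s['force']).round(1),'M',(np.array([X,Y,ax])@s['ft_torque']).round(2),'w',(s['width']*91.8).round(1),'j',s['joints'].round(2))
                                                                                                                                                                                                                               ^^^^^^^^^^^^^^^^^^^^^^^
AttributeError: 'float' object has no attribute 'round'
```

Call:
arm_command([
  [[-2e-05,0,-0.0001,-0.01,0,-0.049],[-2e-05,0,-0.0001,-0.01,0,-0.049],[-2e-05,0,-0.0001,-0.01,0,-0.049],[-2e-05,0,-0.0001,-0.01,0,-0.049]],
])

```text
clock: 8.07
position: [0.5407, -0.0257, 0.1044]
ee_rot: [1.626, 2.034, 0.271]
force: [5.0, 1.1, -1.9]
width: 0.124
gripper_force: 50.0
```

```bash
sed -i "s/(s\['width'\]\*91.8).round(1)/round(s['width']*91.8,1)/" kin.py; python3 -c "
from kin import *;rep()"
```

```text
t 8.075 twist 0.203 tilt [-0.    -0.001 -0.   ] pos XYax mm [0.5 1.7 5.8] F XYax [ 3.6  0.8 -4. ] M [ 0.67 -0.43 -0.11] w 11.4 j [-0.23  0.35  0.    2.39  1.9   0.29 -1.85]
```

Call:
arm_command([
  [[-2e-05,0,-0.0001,-0.01,0,-0.049],[-2e-05,0,-0.0001,-0.01,0,-0.049]],
])

```text
clock: 8.32
position: [0.5405, -0.0258, 0.1044]
ee_rot: [1.509, 2.097, 0.255]
force: [5.3, 1.2, -3.6]
width: 0.131
gripper_force: 50.0
```

```bash
python3 -c "
from kin import *;rep()"
```

```text
t 8.325 twist 0.304 tilt [-0.    -0.001 -0.   ] pos XYax mm [0.3 1.6 5.9] F XYax [ 3.   0.8 -5.7] M [ 0.88 -0.37 -0.15] w 12.0 j [-0.21  0.35 -0.03  2.4   2.    0.31 -1.85]
```

Call:
arm_command([
  [[-2e-05,0,-0.0001,-0.01,0,-0.049]],
])

```text
clock: 8.45
position: [0.5404, -0.0259, 0.1044]
ee_rot: [1.45, 2.126, 0.247]
force: [5.7, 0.9, -4.1]
width: 0.128
gripper_force: 50.0
```

```bash
python3 -c "
from kin import *;rep()"
```

```text
t 8.45 twist 0.353 tilt [-0.    -0.001 -0.   ] pos XYax mm [0.2 1.4 6. ] F XYax [ 3.2  0.5 -6.3] M [ 0.68 -0.32 -0.14] w 11.7 j [-0.19  0.36 -0.04  2.41  2.05  0.32 -1.85]
```

Call:
arm_command([
  [[-2e-05,0,-0.0001,-0.008,0,-0.039]],
])

```text
clock: 8.57
position: [0.5403, -0.0261, 0.1045]
ee_rot: [1.403, 2.149, 0.24]
force: [6.7, 0.4, -5.6]
width: 0.125
gripper_force: 50.0
```

```bash
python3 -c "
from kin import *;rep()"
```

```text
t 8.575 twist 0.393 tilt [-0.001 -0.001 -0.   ] pos XYax mm [0.1 1.3 6. ] F XYax [ 3.3 -0.1 -8.1] M [ 0.69 -0.37 -0.18] w 11.5 j [-0.18  0.36 -0.05  2.42  2.09  0.33 -1.84]
```

Call:
arm_command([
  [[-2e-05,0,-0.0001,-0.008,0,-0.039]],
])

```text
clock: 8.7
position: [0.5402, -0.026, 0.1045]
ee_rot: [1.355, 2.171, 0.234]
force: [7.1, 0.7, -5.5]
width: 0.125
gripper_force: 50.0
```

```bash
python3 -c "
from kin import *;rep()"
```

```text
t 8.7 twist 0.433 tilt [-0.    -0.001 -0.   ] pos XYax mm [0.  1.4 6.1] F XYax [ 3.7  0.3 -8.2] M [ 0.84 -0.32 -0.14] w 11.5 j [-0.17  0.36 -0.06  2.42  2.12  0.34 -1.84]
```

Call:
arm_command([
  [[-2e-05,0,-0.0001,-0.008,0,-0.039]],
])

```text
clock: 8.82
position: [0.5402, -0.026, 0.1045]
ee_rot: [1.307, 2.192, 0.227]
force: [6.4, 0.9, -6.1]
width: 0.127
gripper_force: 50.0
```

```bash
python3 -c "
from kin import *;rep()"
```

```text
t 8.825 twist 0.472 tilt [-0.    -0.001 -0.   ] pos XYax mm [0.1 1.4 6.1] F XYax [ 2.8  0.5 -8.4] M [ 0.67 -0.34 -0.14] w 11.6 j [-0.16  0.36 -0.07  2.43  2.16  0.34 -1.83]
```

Call:
arm_command([
  [[-2e-05,0,-0.0001,-0.008,0,-0.039]],
])

```text
clock: 8.95
position: [0.5401, -0.0263, 0.1046]
ee_rot: [1.259, 2.212, 0.22]
force: [7.7, 0.6, -6.1]
width: 0.127
gripper_force: 50.0
```

```bash
python3 -c "
from kin import *;rep()"
```

```text
t 8.95 twist 0.512 tilt [-0.001 -0.001 -0.   ] pos XYax mm [-0.   1.1  6.2] F XYax [ 4.   0.1 -9. ] M [ 0.6  -0.2  -0.22] w 11.6 j [-0.15  0.36 -0.08  2.43  2.2   0.35 -1.83]
```

The twist reached 0.51 rad without meeting a stop. That means 0.5 to -0.15 rad is safe for the back-and-forth, so I'll work it there.

Call:
arm_command([
  [[-3e-05,0,-0.00015,0.0129,0,0.0637],[-3e-05,0,-0.00015,0.0129,0,0.0637],[-3e-05,0,-0.00015,0.0129,0,0.0637],[-3e-05,0,-0.00015,0.0129,0,0.0637],[-3e-05,0,-0.00015,0.0129,0,0.0637]],
])

```text
clock: 9.57
position: [0.5402, -0.0268, 0.1055]
ee_rot: [1.648, 2.019, 0.273]
force: [9.9, -1.9, -8.3]
width: 0.132
gripper_force: 50.0
```

```bash
python3 -c "
from kin import *;rep()"
```

```text
t 9.575 twist 0.184 tilt [-0.002 -0.002 -0.001] pos XYax mm [0.5 0.6 7. ] F XYax [  4.7  -2.5 -11.9] M [-0.03 -0.65  0.29] w 12.1 j [-0.24  0.35  0.02  2.39  1.88  0.28 -1.85]
```

Call:
arm_command([
  [[-3e-05,0,-0.00015,0.0129,0,0.0637],[-3e-05,0,-0.00015,0.0129,0,0.0637],[-3e-05,0,-0.00015,0.0129,0,0.0637],[-3e-05,0,-0.00015,0.0129,0,0.0637],[-3e-05,0,-0.00015,0.0129,0,0.0637]],
])

```text
clock: 10.2
position: [0.5403, -0.0274, 0.1065]
ee_rot: [2.009, 1.774, 0.322]
force: [11.5, -3.6, -7.4]
width: 0.129
gripper_force: 50.0
```

```bash
python3 -c "
from kin import *;rep()"
```

```text
t 10.2 twist -0.142 tilt [-0.002 -0.003 -0.001] pos XYax mm [1.  0.  7.9] F XYax [  6.5  -4.3 -11.8] M [-0.54 -1.36  0.41] w 11.8 j [-0.32  0.34  0.12  2.34  1.44  0.23 -1.73]
```

Call:
arm_command([
  [[-0.00017,0.0002,-0.00015,-0.0129,0,-0.0637],[-0.00017,0.0002,-0.00015,-0.0129,0,-0.0637],[-3e-05,0,-0.00015,-0.0129,0,-0.0637],[-3e-05,0,-0.00015,-0.0129,0,-0.0637],[-3e-05,0,-0.00015,-0.0129,0,-0.0637]],
])

```text
clock: 10.82
position: [0.5395, -0.0266, 0.1069]
ee_rot: [1.644, 2.023, 0.273]
force: [8.4, -0.9, -8.7]
width: 0.126
gripper_force: 50.0
```

```bash
python3 -c "
from kin import *;rep()"
```

```text
t 10.825 twist 0.188 tilt [-0.001 -0.001 -0.   ] pos XYax mm [0.5 0.9 8.5] F XYax [  3.3  -1.5 -11.6] M [ 0.43 -0.5  -0.16] w 11.6 j [-0.26  0.34  0.04  2.39  1.88  0.27 -1.85]
```

Call:
arm_command([
  [[-3e-05,0,-0.00015,-0.0129,0,-0.0637],[-3e-05,0,-0.00015,-0.0129,0,-0.0637],[-3e-05,0,-0.00015,-0.0129,0,-0.0637],[-3e-05,0,-0.00015,-0.0129,0,-0.0637],[-3e-05,0,-0.00015,-0.0129,0,-0.0637]],
])

```text
clock: 11.45
position: [0.5387, -0.0264, 0.1073]
ee_rot: [1.258, 2.213, 0.22]
force: [6.7, 0.8, -8.1]
width: 0.127
gripper_force: 50.0
```

```bash
python3 -c "
from kin import *;rep()"
```

```text
t 11.45 twist 0.513 tilt [-0. -0. -0.] pos XYax mm [0.  1.1 9.3] F XYax [  2.1   0.3 -10.3] M [ 0.66 -0.03  0.  ] w 11.7 j [-0.18  0.35 -0.05  2.43  2.2   0.34 -1.83]
```

Call:
arm_command([
  [[-4e-05,0,-0.00018,0.0129,0,0.0637],[-4e-05,0,-0.00018,0.0129,0,0.0637],[-4e-05,0,-0.00018,0.0129,0,0.0637],[-4e-05,0,-0.00018,0.0129,0,0.0637],[-4e-05,0,-0.00018,0.0129,0,0.0637],[-4e-05,0,-0.00018,0.0129,0,0.0637],[-4e-05,0,-0.00018,0.0129,0,0.0637],[-4e-05,0,-0.00018,0.0129,0,0.0637],[-4e-05,0,-0.00018,0.0129,0,0.0637],[-4e-05,0,-0.00018,0.0129,0,0.0637]],
])

```text
clock: 12.7
position: [0.5388, -0.0276, 0.1095]
ee_rot: [2.009, 1.775, 0.322]
force: [10.6, -2.4, -8.3]
width: 0.125
gripper_force: 50.0
```

```bash
python3 -c "
from kin import *;rep()"
```

```text
t 12.7 twist -0.141 tilt [-0.002 -0.002 -0.001] pos XYax mm [ 1.1 -0.1 11.3] F XYax [  5.3  -3.1 -12.2] M [-0.37 -1.25  0.31] w 11.5 j [-0.35  0.34  0.16  2.34  1.4   0.21 -1.69]
```

Call:
arm_command([
  [[-4e-05,0.0001,-0.00018,-0.0129,0,-0.0637],[-4e-05,0.0001,-0.00018,-0.0129,0,-0.0637],[-4e-05,0,-0.00018,-0.0129,0,-0.0637],[-4e-05,0,-0.00018,-0.0129,0,-0.0637],[-4e-05,0,-0.00018,-0.0129,0,-0.0637],[-4e-05,0,-0.00018,-0.0129,0,-0.0637],[-4e-05,0,-0.00018,-0.0129,0,-0.0637],[-4e-05,0,-0.00018,-0.0129,0,-0.0637],[-4e-05,0,-0.00018,-0.0129,0,-0.0637],[-4e-05,0,-0.00018,-0.0129,0,-0.0637]],
])

```text
clock: 13.95
position: [0.5371, -0.0271, 0.1106]
ee_rot: [1.259, 2.213, 0.219]
force: [8.9, -0.7, -10.4]
width: 0.126
gripper_force: 50.0
```

```bash
python3 -c "
from kin import *;rep();T=cam('top');print(fit(T))"
```

```text
t 13.95 twist 0.513 tilt [-0.001  0.    -0.   ] pos XYax mm [ 0.1  0.6 12.9] F XYax [  2.9  -1.3 -13.3] M [ 0.39 -0.01 -0.15] w 11.5 j [-0.2   0.34 -0.02  2.44  2.2   0.33 -1.83]
(array([ 0.50716433, -0.03765905,  0.1680779 ,  0.04361292]), np.float64(0.004824620507674338), 3)
```

Call:
arm_command([
  [[-4e-05,0,-0.00018,0.0129,0,0.0637],[-4e-05,0,-0.00018,0.0129,0,0.0637],[-4e-05,0,-0.00018,0.0129,0,0.0637],[-4e-05,0,-0.00018,0.0129,0,0.0637],[-4e-05,0,-0.00018,0.0129,0,0.0637],[-4e-05,0,-0.00018,0.0129,0,0.0637],[-4e-05,0,-0.00018,0.0129,0,0.0637],[-4e-05,0,-0.00018,0.0129,0,0.0637],[-4e-05,0,-0.00018,0.0129,0,0.0637],[-4e-05,0,-0.00018,0.0129,0,0.0637]],
])

```text
clock: 15.25
position: [0.5371, -0.0275, 0.1127]
ee_rot: [2.009, 1.776, 0.322]
force: [11.0, -2.7, -8.6]
width: 0.132
gripper_force: 50.0
```

```bash
python3 -c "
from kin import *;rep()"
```

```text
t 15.25 twist -0.141 tilt [-0.001 -0.002 -0.001] pos XYax mm [ 1.1  0.1 14.9] F XYax [  5.5  -3.5 -12.6] M [-0.38 -1.01  0.29] w 12.2 j [-0.39  0.33  0.21  2.35  1.36  0.2  -1.64]
```

Call:
arm_command([
  [[-0.0001,0.0001,-0.00018,-0.0129,0,-0.0637],[-0.0001,0.0001,-0.00018,-0.0129,0,-0.0637],[-4e-05,0,-0.00018,-0.0129,0,-0.0637],[-4e-05,0,-0.00018,-0.0129,0,-0.0637],[-4e-05,0,-0.00018,-0.0129,0,-0.0637],[-4e-05,0,-0.00018,-0.0129,0,-0.0637],[-4e-05,0,-0.00018,-0.0129,0,-0.0637],[-4e-05,0,-0.00018,-0.0129,0,-0.0637],[-4e-05,0,-0.00018,-0.0129,0,-0.0637],[-4e-05,0,-0.00018,-0.0129,0,-0.0637]],
])

```text
clock: 16.5
position: [0.5355, -0.0275, 0.1139]
ee_rot: [1.259, 2.213, 0.219]
force: [9.2, -1.1, -11.8]
width: 0.125
gripper_force: 50.0
```

```bash
python3 -c "
from kin import *;rep()"
```

```text
t 16.5 twist 0.512 tilt [-0.001  0.    -0.001] pos XYax mm [ 0.2  0.2 16.6] F XYax [  2.5  -1.7 -14.7] M [ 0.28  0.04 -0.24] w 11.4 j [-0.23  0.33  0.02  2.44  2.2   0.31 -1.83]
```

Call:
arm_command([
  [[-4e-05,0,-0.00018,0.0129,0,0.0637],[-4e-05,0,-0.00018,0.0129,0,0.0637],[-4e-05,0,-0.00018,0.0129,0,0.0637],[-4e-05,0,-0.00018,0.0129,0,0.0637],[-4e-05,0,-0.00018,0.0129,0,0.0637],[-4e-05,0,-0.00018,0.0129,0,0.0637],[-4e-05,0,-0.00018,0.0129,0,0.0637],[-4e-05,0,-0.00018,0.0129,0,0.0637],[-4e-05,0,-0.00018,0.0129,0,0.0637],[-4e-05,0,-0.00018,0.0129,0,0.0637]],
])

```text
clock: 17.75
position: [0.5353, -0.0277, 0.1161]
ee_rot: [2.009, 1.776, 0.322]
force: [9.3, -2.7, -8.8]
width: 0.126
gripper_force: 50.0
```

```bash
python3 -c "
from kin import *;rep()"
```

```text
t 17.75 twist -0.141 tilt [-0.001 -0.002 -0.001] pos XYax mm [ 1.1  0.  18.7] F XYax [  3.9  -3.3 -12.1] M [-0.32 -1.07  0.35] w 11.6 j [-0.43  0.32  0.26  2.35  1.3   0.19 -1.59]
```

Call:
arm_command([
  [[-0.0001,0.0001,-0.00015,-0.0129,0,-0.0637],[-0.0001,0.0001,-0.00015,-0.0129,0,-0.0637],[-4e-05,0,-0.00015,-0.0129,0,-0.0637],[-4e-05,0,-0.00015,-0.0129,0,-0.0637],[-4e-05,0,-0.00015,-0.0129,0,-0.0637],[-4e-05,0,-0.00015,-0.0129,0,-0.0637],[-4e-05,0,-0.00015,-0.0129,0,-0.0637],[-4e-05,0,-0.00015,-0.0129,0,-0.0637],[-4e-05,0,-0.00015,-0.0129,0,-0.0637],[-4e-05,0,-0.00015,-0.0129,0,-0.0637]],
])

```text
clock: 19.0
position: [0.5338, -0.0272, 0.1172]
ee_rot: [1.258, 2.213, 0.22]
force: [0.9, 2.9, 0.5]
width: 0.126
gripper_force: 50.0
```

```bash
python3 -c "
from kin import *;rep()"
```

```text
t 19.0 twist 0.513 tilt [-0. -0. -0.] pos XYax mm [ 0.4  0.7 20.4] F XYax [ 1.2  2.9 -0.1] M [ 0.73  0.13 -0.05] w 11.6 j [-0.26  0.32  0.06  2.44  2.21  0.3  -1.84]
```

The pull force dropped to zero, so the friction has ended at about 14.5 mm drawn. I'll draw it straight out and, in the same turn, check the rest of the path with the model.

Call:
arm_command([
  [[-0.0004,0,-0.002,0,0,0],[-0.0004,0,-0.002,0,0,0],[-0.0004,0,-0.002,0,0,0],[-0.0004,0,-0.002,0,0,0],[-0.0004,0,-0.002,0,0,0]],
])

```text
clock: 19.62
position: [0.5294, -0.0282, 0.1269]
ee_rot: [1.261, 2.21, 0.22]
force: [0.5, -0.2, -0.3]
width: 0.128
gripper_force: 50.0
```

```bash
cat > plan.py <<'E'
from kin import *
s=rep(); X,Y,ax,b,g=frame(*P0); q=s['joints']; p=s['position']; Rc=R.from_rotvec(s['ee_rot'])
up=R.align_vectors([[0,0,1]],[ax])[0]
tr=np.array([.5035,-.3898,.098])
for yaw in (-.3,-.6,-.9,-1.2,-1.5):
    Rf=R.from_euler('z',yaw)*up*Rc; path=[]
    e0=p+.024*ax; e1=e0*[1,1,0]+[-.02,0,.24]; e2=tr*[1,1,0]+[0,0,.24]
    for t in np.linspace(.2,1,5): path.append((p+(e0-p)*t,Rc))
    for t in np.linspace(.1,1,10): path.append((e0+(e1-e0)*t,Rc))
    rv=(Rf*Rc.inv()).as_rotvec()
    for t in np.linspace(.05,1,20): path.append((e1+(e2-e1)*t,R.from_rotvec(rv*t)*Rc))
    for t in np.linspace(.1,1,10): path.append((e2+(tr-e2)*t,Rf))
    x=q; J=[]
    for P,r in path:
        n,e=ik(x,P,r); J.append(np.r_[n,np.abs(n-x).max(),e]); x=n
    J=np.array(J); print(yaw,'step',J[:,7].max().round(2),J[:,7].argmax(),'err',J[:,8].max().round(4),'min',J[:,:7].min(0).round(2),'max',J[:,:7].max(0).round(2),'end',J[-1,:7].round(2))
E
python3 plan.py
```

```text
t 19.625 twist 0.510 tilt [-0.001 -0.001 -0.001] pos XYax mm [ 0.9 -0.1 31. ] F XYax [ 0.3 -0.3 -0.5] M [ 0.19  0.56 -0.08] w 11.7 j [-0.3   0.29  0.1   2.45  2.16  0.27 -1.79]
-0.3 step 0.17 7 err 0.0004 min [-0.57 -0.02  0.12  1.72 -0.19  0.19 -1.76] max [0.18 0.58 0.55 2.45 2.13 0.91 0.98] end [ 0.18  0.58  0.46  1.86 -0.19  0.61  0.98]
-0.6 step 0.17 7 err 0.0004 min [-0.57 -0.02  0.12  1.69 -0.15  0.19 -1.76] max [0.14 0.6  0.56 2.45 2.13 0.97 0.63] end [ 0.14  0.6   0.49  1.83 -0.15  0.67  0.63]
-0.9 step 0.17 7 err 0.0004 min [-0.57 -0.02  0.12  1.64 -0.14  0.19 -1.76] max [0.13 0.63 0.58 2.45 2.13 1.04 0.32] end [ 0.13  0.63  0.51  1.78 -0.14  0.75  0.32]
-1.2 step 0.17 7 err 0.0004 min [-0.57 -0.02  0.12  1.58 -0.15  0.19 -1.76] max [0.12 0.67 0.59 2.45 2.13 1.12 0.05] end [ 0.12  0.67  0.53  1.72 -0.15  0.84  0.04]
-1.5 step 0.17 7 err 0.0004 min [-0.57 -0.02  0.12  1.53 -0.19  0.19 -1.76] max [ 0.13  0.7   0.61  2.45  2.13  1.2  -0.17] end [ 0.13  0.7   0.54  1.67 -0.19  0.93 -0.23]
```

Call:
arm_command([
  [[-0.0006,0,-0.003,0,0,0],[-0.0006,0,-0.003,0,0,0],[-0.0006,0,-0.003,0,0,0],[-0.0006,0,-0.003,0,0,0],[-0.0006,0,-0.003,0,0,0],[-0.0006,0,-0.003,0,0,0],[-0.0006,0,-0.003,0,0,0],[-0.0006,0,-0.003,0,0,0],[-0.0006,0,-0.003,0,0,0]],
])

```text
clock: 20.75
position: [0.5166, -0.0289, 0.1513]
ee_rot: [1.261, 2.21, 0.22]
force: [-0.5, -0.6, -1.7]
width: 0.128
gripper_force: 50.0
```

```bash
python3 - <<'E'
from kin import *
s=rep(); p=s['position']; delta(p*[1,1,0]+[-.02,0,.25]); T=cam('top');S=cam('side')
cv2.imwrite('pics/c7.png',np.hstack([cv2.resize(S['pixels'][90:190,190:310,::-1],(400,333)),cv2.resize(T['pixels'][150:250,110:230,::-1],(400,333))]))
E
```

```text
t 20.75 twist 0.510 tilt [-0.001 -0.002 -0.001] pos XYax mm [ 1.1  0.1 58.6] F XYax [-1.2 -0.6 -1.3] M [ 0.21  0.65 -0.1 ] w 11.8 j [-0.44  0.21  0.25  2.46  1.96  0.22 -1.58]
shift tool axes mm [-31.9  25.8 -91.9]
```

View pics/c7.png

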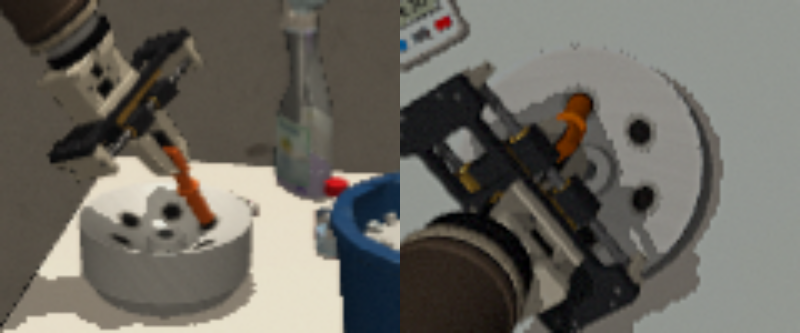

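The views show the adapter drawn out, with its plug visible down to about the bore mouth at (208,225), and the rotor level and in place. Lifting.

Call:
arm_command([
  [[-0.0032,0.0026,-0.0092,0,0,0],[-0.0032,0.0026,-0.0092,0,0,0],[-0.0032,0.0026,-0.0092,0,0,0],[-0.0032,0.0026,-0.0092,0,0,0],[-0.0032,0.0026,-0.0092,0,0,0],[-0.0032,0.0026,-0.0092,0,0,0],[-0.0032,0.0026,-0.0092,0,0,0],[-0.0032,0.0026,-0.0092,0,0,0],[-0.0032,0.0026,-0.0092,0,0,0],[-0.0032,0.0026,-0.0092,0,0,0]],
])

```text
clock: 22.1
position: [0.4965, -0.0291, 0.2502]
ee_rot: [1.261, 2.21, 0.22]
force: [-0.7, 0.5, -1.0]
width: 0.126
gripper_force: 50.0
```

```bash
cat > carry.py <<'E'
from kin import *
s=rep(); C=R.from_rotvec(s['ee_rot']); u=np.array([-.199,0,-.980]); a=C.apply(u)
up=R.align_vectors([[0,0,1]],[a])[0]; Rf=R.from_euler('z',-.9)*up*C; 
print('axis now',a.round(3)); delta([.5035,-.3898,.25],Rf.as_matrix())
T=cam('top'); print('rotor',fit(T))
m=(s['position']+np.array([.5035,-.3898,.25]))/2
E
python3 carry.py
```

```text
t 22.1 twist 0.510 tilt [-0.002 -0.001 -0.001] pos XYax mm [ 29.8   1.3 155.3] F XYax [-1.1  0.6 -0.6] M [ 0.23  0.6  -0.14] w 11.6 j [-0.67 -0.06  0.42  2.38  0.86  0.4  -0.45]
axis now [-0.47  -0.031  0.882]
shift tool axes mm [-302.3 -189.6   53.5]
turn [0.6709 0.0317 0.7632]
rotor (array([ 0.49856655, -0.01693684,  0.30279045,  0.06283201]), np.float64(0.02029348935101677), 4)
```

Call:
arm_command([
  [[0,0,0,0.067,0.003,0.076],[0,0,0,0.067,0.003,0.076],[0,0,0,0.067,0.003,0.076],[0,0,0,0.067,0.003,0.076],[0,0,0,0.067,0.003,0.076],[0,0,0,0.067,0.003,0.076],[0,0,0,0.067,0.003,0.076],[0,0,0,0.067,0.003,0.076],[0,0,0,0.067,0.003,0.076],[0,0,0,0.067,0.003,0.076]],
])

```text
clock: 23.4
position: [0.4969, -0.0289, 0.2496]
ee_rot: [2.444, 1.762, -0.249]
force: [0.1, -0.0, -1.2]
width: 0.128
gripper_force: 50.0
```

```bash
sed -i "s/euler('z',-.9)/euler('z',0)/" carry.py; python3 carry.py
```

```text
t 23.4 twist -0.381 tilt [-0.119  0.476 -0.046] pos XYax mm [ 29.9   1.5 154.6] F XYax [-0.5 -0.  -1.1] M [ 0.23 -0.15 -0.15] w 11.8 j [-0.59  0.28  0.52  1.86  0.05  1.11 -0.42]
axis now [0.001 0.003 1.   ]
shift tool axes mm [-333.4  120.4   68.3]
turn [-0.0002  0.0028  0.    ]
rotor (array([ 0.5101576 , -0.02943426,  0.07635449,  0.05119065]), np.float64(0.00020416764411365293), 3)
```

The rotor fit again gives (0.510, -0.029), so it hasn't moved. Carrying the adapter upright to above the lid.

Call:
arm_command([
  [[-0.0333,0.012,0.0068,0,0.0028,0],[-0.0333,0.012,0.0068,0,0,0],[-0.0333,0.012,0.0068,0,0,0],[-0.0333,0.012,0.0068,0,0,0],[-0.0333,0.012,0.0068,0,0,0],[-0.0333,0.012,0.0068,0,0,0],[-0.0333,0.012,0.0068,0,0,0],[-0.0333,0.012,0.0068,0,0,0],[-0.0333,0.012,0.0068,0,0,0],[-0.0333,0.012,0.0068,0,0,0]],
])

```text
clock: 24.7
position: [0.504, -0.3903, 0.2491]
ee_rot: [2.441, 1.767, -0.244]
force: [0.3, 0.3, -0.6]
width: 0.129
gripper_force: 50.0
```

Call:
arm_command([
  [[0,0,0,0,0,0],[0,0,0,0,0,0]],
])

```text
clock: 24.95
position: [0.5042, -0.3886, 0.2489]
ee_rot: [2.443, 1.767, -0.244]
force: [0.2, 0.6, -1.2]
width: 0.126
gripper_force: 50.0
```

```bash
cat >> carry.py <<'E'
S=cam('side'); q=s['position']-.093*a; print('foot pred',q.round(4))
h=cv2.cvtColor(S['pixels'],cv2.COLOR_RGB2HSV); m=cv2.inRange(h,(4,150,80),(16,255,255)); k,l,st,c=cv2.connectedComponentsWithStats(m)
for i in range(1,k):
    if st[i,4]>40: print(st[i].tolist())
print('foot px',proj(S,[q,s['position']]).round(1).tolist())
cv2.imwrite('pics/c8.png',cv2.resize(S['pixels'][90:270,200:360,::-1],(533,600)))
E
python3 carry.py
```

```text
t 24.95 twist -0.379 tilt [-0.115  0.475 -0.044] pos XYax mm [  14.3 -357.9  162.1] F XYax [-0.4  0.6 -1.2] M [ 0.17 -0.18 -0.09] w 11.6 j [ 0.06  0.46  0.6   1.63 -0.07  1.06  0.31]
axis now [-0.001 -0.001  1.   ]
shift tool axes mm [-1.5 -0.2 -0.8]
turn [ 0.0006 -0.001  -0.0001]
rotor (array([ 0.5109242 , -0.02962209,  0.06488966,  0.05128514]), np.float64(6.355450583256372e-05), 3)
foot pred [ 0.5042 -0.3885  0.1559]
[274, 147, 9, 38, 204]
[189, 199, 44, 21, 364]
[218, 234, 25, 13, 132]
foot px [[278.1, 182.2], [279.4, 150.8]]
```

View pics/c8.png

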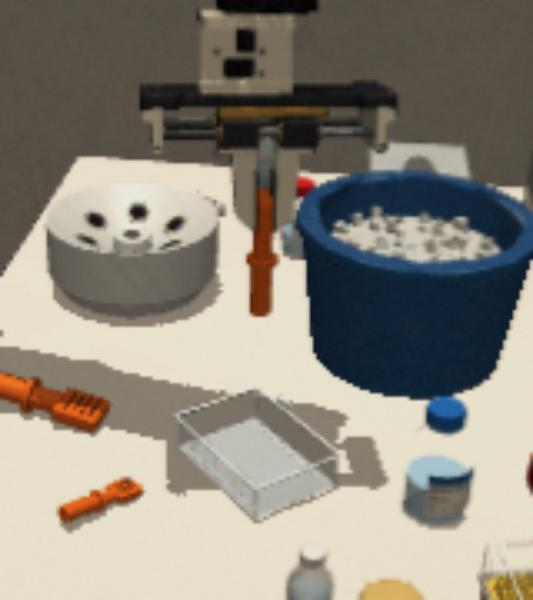

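The adapter hangs vertically at (278,165) in the side view, with its foot at (278,184), above the lid. The rotor is in place. Lowering.

Call:
arm_command([
  [[0.002,0,0.0147,0,0,0],[0.003,0,0.0147,0,0,0],[0.003,0,0.0147,0,0,0],[0.003,0,0.0147,0,0,0],[0.003,0,0.0147,0,0,0],[0.003,0,0.0147,0,0,0],[0.003,0,0.0147,0,0,0],[0.003,0,0.0147,0,0,0],[0.003,0,0.0147,0,0,0],[0,0,0,0,0,0]],
])

```text
clock: 26.3
position: [0.5036, -0.3894, 0.1133]
ee_rot: [2.444, 1.767, -0.245]
force: [-0.2, 0.7, -1.0]
width: 0.128
gripper_force: 50.0
```

Call:
arm_command([
  [[0.0004,0,0.002,0,0,0],[0.0004,0,0.002,0,0,0],[0.0004,0,0.002,0,0,0],[0.0004,0,0.002,0,0,0],[0,0,0,0,0,0]],
])

```text
clock: 26.92
position: [0.5042, -0.3899, 0.1064]
ee_rot: [2.443, 1.766, -0.243]
force: [1.0, -0.9, -1.1]
width: 0.125
gripper_force: 50.0
```

```bash
python3 carry.py | grep -v rotor
```

```text
t 26.925 twist -0.379 tilt [-0.116  0.474 -0.044] pos XYax mm [ -52.6 -359.2   36.3] F XYax [ 0.3 -1.  -1.4] M [ 0.17 -0.2  -0.07] w 11.5 j [ 0.11  0.62  0.53  1.78 -0.15  0.77  0.34]
axis now [-0.002 -0.001  1.   ]
shift tool axes mm [ -28.6   -0.5 -140.7]
turn [ 0.0012 -0.0011 -0.0003]
foot pred [ 0.5044 -0.3898  0.0134]
[273, 194, 9, 34, 170]
[189, 199, 44, 21, 372]
[218, 234, 25, 13, 132]
foot px [[276.5, 225.2], [277.6, 198.0]]
```

Call:
arm_command([
  [[0.0003,0,0.0015,0,0,0],[0.0003,0,0.0015,0,0,0],[0.0003,0,0.0015,0,0,0],[0.0003,0,0.0015,0,0,0],[0.0003,0,0.0015,0,0,0]],
])

```text
clock: 27.65
position: [0.5043, -0.39, 0.0988]
ee_rot: [2.443, 1.766, -0.243]
force: [0.3, 0.4, -0.3]
width: 0.128
gripper_force: 50.0
```

Call:
arm_command([
  [[0.0002,0,0.001,0,0,0],[0,0,0,0,0,0]],
])

```text
clock: 27.9
position: [0.5043, -0.3899, 0.0978]
ee_rot: [2.443, 1.766, -0.243]
force: [0.3, -0.1, -0.8]
width: 0.129
gripper_force: 50.0
```

Call:
arm_command([
  [[0.0002,0,0.001,0,0,0],[0,0,0,0,0,0]],
])

```text
clock: 28.15
position: [0.5043, -0.39, 0.0968]
ee_rot: [2.442, 1.766, -0.243]
force: [-0.1, -0.0, -0.5]
width: 0.125
gripper_force: 50.0
```

Call:
arm_command([
  [[0.0001,0,0.0005,0,0,0],[0,0,0,0,0,0]],
])

```text
clock: 28.4
position: [0.5043, -0.39, 0.0963]
ee_rot: [2.443, 1.766, -0.243]
force: [-0.3, -0.6, -1.6]
width: 0.128
gripper_force: 50.0
```

Call:
arm_command([
  [[0.0001,0,0.0007,0,0,0],[0,0,0,0,0,0]],
])

```text
clock: 28.65
position: [0.5043, -0.39, 0.0956]
ee_rot: [2.443, 1.766, -0.243]
force: [-0.7, -0.8, -0.6]
width: 0.129
gripper_force: 50.0
```

Call:
arm_command([
  [[0.0001,0,0.0007,0,0,0],[0,0,0,0,0,0]],
])

```text
clock: 28.9
position: [0.5044, -0.3902, 0.0953]
ee_rot: [2.442, 1.765, -0.243]
force: [-0.3, 1.3, 4.2]
width: 0.129
gripper_force: 50.0
```

Call:
arm_command([
  [[0.0001,0,0.0005,0,0,0],[0,0,0,0,0,0]],
])

```text
clock: 29.15
position: [0.5045, -0.3903, 0.0953]
ee_rot: [2.442, 1.765, -0.242]
force: [-2.0, 2.6, 10.0]
width: 0.126
gripper_force: 50.0
```

The foot is on the lid floor: the force rose to 10 N and the height stopped at 0.0953. I'll ease the pressing and then open gently.

Call:
arm_command([
  [[-0.0001,0,-0.0004,0,0,0],[0,0,0,0,0,0]],
], newtons=15)

```text
clock: 29.4
position: [0.5045, -0.3904, 0.0953]
ee_rot: [2.442, 1.765, -0.242]
force: [-1.4, 0.4, 6.3]
width: 0.131
gripper_force: 15.0
```

Call:
arm_command([
  [[0,0,0,0,0,0],[0,0,0,0,0,0]],
], newtons=3)

```text
clock: 29.65
position: [0.5044, -0.3903, 0.095]
ee_rot: [2.442, 1.765, -0.243]
force: [0.5, -0.6, 3.3]
width: 0.13
gripper_force: 3.0
```

Call:
arm_command([
  [[0,0,0,0,0,0],[0,0,0,0,0,0],[0,0,0,0,0,0],[0,0,0,0,0,0]],
], jaw=0.034)

```text
clock: 30.15
position: [0.5043, -0.3901, 0.0948]
ee_rot: [2.443, 1.766, -0.243]
force: [-0.8, 0.0, -0.3]
width: 0.368
gripper_force: 0.0
```

```bash
python3 - <<'E'
from kin import *
s=rep(); S=cam('side');cv2.imwrite('pics/c9.png',cv2.resize(S['pixels'][140:260,220:340,::-1],(600,600),interpolation=cv2.INTER_CUBIC))
E
```

```text
t 30.15 twist -0.379 tilt [-0.116  0.474 -0.044] pos XYax mm [ -58.1 -359.4   26. ] F XYax [-0.8  0.1  0.1] M [ 0.17 -0.15 -0.1 ] w 33.8 j [ 0.12  0.63  0.52  1.79 -0.16  0.75  0.34]
```

View pics/c9.png

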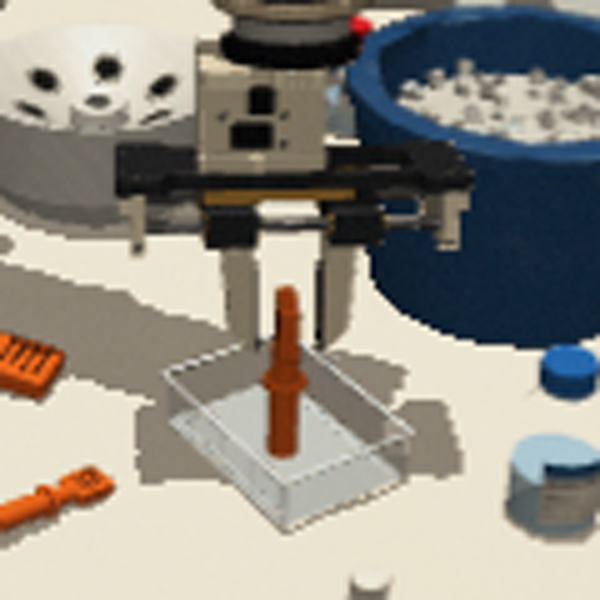

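The adapter stands upright on the lid floor at (283,440), with the fingers open and clear on both sides. Retreating straight up.

Call:
arm_command([
  [[-0.001,0,-0.005,0,0,0],[-0.002,0,-0.01,0,0,0],[-0.0024,0,-0.012,0,0,0],[-0.0024,0,-0.012,0,0,0],[-0.0024,0,-0.012,0,0,0],[-0.003,0,-0.015,0,0,0],[-0.003,0,-0.015,0,0,0],[-0.003,0,-0.015,0,0,0],[-0.003,0,-0.015,0,0,0],[0,0,0,0,0,0]],
])

```text
clock: 31.45
position: [0.5048, -0.3903, 0.2095]
ee_rot: [2.441, 1.764, -0.241]
force: [0.4, -0.5, -0.2]
width: 0.369
gripper_force: 0.0
```

Call:
arm_command([
  [[0,0,0,0,0,0],[0,0,0,0,0,0],[0,0,0,0,0,0],[0,0,0,0,0,0]],
])

```text
clock: 31.95
position: [0.5041, -0.3898, 0.2078]
ee_rot: [2.443, 1.766, -0.243]
force: [0.9, -0.8, -0.2]
width: 0.374
gripper_force: 0.0
```

```bash
python3 - <<'E'
from kin import *
s=rep(); S=cam('side');T=cam('top'); print(fit(T))
h=cv2.cvtColor(S['pixels'],cv2.COLOR_RGB2HSV); m=cv2.inRange(h,(4,150,80),(16,255,255)); k,l,st,c=cv2.connectedComponentsWithStats(m)
print([st[i].tolist() for i in range(1,k) if st[i,4]>40]); print(proj(S,[[.5044,-.39,.002],[.5044,-.39,.105]]).round(1).tolist())
E
```

```text
t 31.95 twist -0.379 tilt [-0.116  0.475 -0.044] pos XYax mm [  -5.1 -359.1  125.8] F XYax [ 0.6 -0.8 -0.6] M [ 0.17 -0.16 -0.07] w 34.3 j [ 0.07  0.5   0.58  1.68 -0.09  0.97  0.32]
(array([ 0.5109242 , -0.02962209,  0.06488966,  0.05128514]), np.float64(6.355450583256372e-05), 3)
[[273, 197, 8, 34, 165], [189, 199, 44, 21, 368], [218, 234, 25, 13, 132]]
[[276.4, 228.4], [277.7, 198.5]]
```

The adapter stands still in the lid, the rotor is unmoved, and the arm is clear. Handing in.

```bash
python3 -c "
from cell import arm;print(arm.sign_off())"
```

```text
the job is handed in; nothing more can be done
None
```

The adapter was twisted loose and now stands upright on the lid's floor, the rotor measured unmoved, the bottles were not touched, and I handed the job in at about 32 s; joint 6 briefly read 0.118 against its 0.12 limit during the approach, and the hand-in returned no verdict.

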